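# Rake the scattered support rods into the grooves of the rod tray

### The arm

A 7-joint arm with a two-finger parallel gripper is mounted at the origin on the work surface; the furniture and walls round the work are solid. World frame = base frame: x ahead of the robot, y to its left, z up, the work surface at z = 0. Lengths are in m, angles in rad, forces in N, time in s.
With the tool pointing down it reaches from about 0.4 to 0.925 m from the base axis. Payload 4.1 kg.
Tool frame: the origin (TCP) lies on the centre line of the jaws, within the pads' length; the fingertips stand 19 mm ahead of it and the grasp point (between the pads) is the TCP; z points along the fingers, y is the line along which they close (so a half turn about z gives the same grasp; the last joint's range is limited). The gripper opens to 85 mm and grips with 20 to 120 N. Pads are 22 mm wide; open, the fingers measure 114 mm over their backs; the gripper's body (76 mm by 85 mm) begins 54 mm behind the grasp point. The pads swing forward as they close: fully open they stand 13 mm farther back than shut.
Start: joints at [-1.249, 0.398, 0.045, 1.537, -0.019, 1.207, -0.051], TCP at [0.266, 0.593, 0.25] pointing down, gripper open.
Joint ranges: [-2.82, 2.82], [-0.49, 2.23], [-1.37, 1.46], [0, 2.46], [-1.36, 4.5], [0.23, 2], [-2.94, 2.94]. Speed limits (rad/s): [2.57, 2.57, 3.14, 3.14, 3.14, 3.14, 3.14].

### API

Orientations are given as a unit quaternion [x, y, z, w].
In Python, from plant import manip gives the robot as it stands.
- The arm moves only by the tool carry_out, never from a script. Its arguments are lists of equal length, an entry for each row: "travel": the shift along the tool's x, y, z in units of 60 mm (1.0 is 60 mm), a list of three; "twist": the turn about the tool's z in units of 8 degrees (1.0 is 8 degrees). A call has 1 to 5 rows; each row shifts and turns the commanded pose from where the row before left it, along the tool's axes as they then stand; what a row does not reach is not made up. A row lasts 1/8 s, in which the tool goes at most 62.5 mm and 10.7 degrees, less where a joint would pass 70% of its speed; a pose out of reach is approached as far as the arm can. A call is refused whole if a number of a shift passes 1 or a number of a turn 1, either way. A call with a gripper value outside its range is refused whole. "grip" is the opening, from -1 (shut) to 1 (fully open), set as the call begins (left out, the last holds). The fingers move at their own pace and stop on an object; "force" is the grip in N (left out, the last holds). Time passes only in rows, so rows that do not move let the fingers close. It gives the time, the measured TCP pose, the force, the opening and the grip force at its end, in the units of the state.
- manip.state(): the state, without advancing time (a new reading comes with each control period).
- manip.capture(name): name is "scene" or "side" or "wrist"; returns a dict with "frame" (384x512x3 uint8, blue, green, red), "depth" (384x512 float32, m along the optical axis (not along the pixel's ray), 0 where there is no reading), "intrinsics" (3x3 intrinsics, pixels), "position" and "attitude" of the camera in the world; the wrist camera has in their place "mount" (4x4, takes a point from camera to tool coordinates, whose origin is the TCP and whose axes are the flange's). Camera axes: x right, y down, z forward; pixel columns grow to the right and rows downward; lengths in m; the calibration is good to about 2 mm. A picture is of the moment at which its call begins: read the wrist's pose just before it.
- manip.sign_off(): hands the job in; it is judged then, once.
Trained networks look in a picture, given as the dict that the camera call returned (one of the last four; its "shot" number tells which), for a name from the list of things; names that differ only in an ending like _2 or _b are one class to them, and where a whole thing is asked for, a point or a joint stands for the part that bears it (a point fixed in the world has none). Each returns a list of dicts, best first, with "p" (0 to 1); they miss things now and then, are a little off and sometimes report something else, mostly with a low value. They report only what shows in the picture. A call takes as long as a camera call. They do not tell look-alikes from the thing itself.
- manip.cut_out(picture, thing): "pixels" (384x512 bool, what is visible of it) and "rect" ([left, top, right, bottom] in pixels, round what is visible of it).
The state is a dict: "time": time; "joint_positions": joint angles; "joint_vel": joint speeds; "effort": joint torques, N m; "position": TCP position; "orientation": TCP orientation; "force": force on the tool from outside, world axes, zero at the start; "torque": the same for the moment, N m; "finger_gap": opening from 0.0 (shut) to 1.0 (fully open); "finger_force": force on a finger pad.
Only numpy, scipy, OpenCV 4.12 (cv2) and the standard library are available. Lean on these libraries where they do the work, as an engineer would, in place of code of your own. Each camera call takes 0.05 s, during which the arm holds its last target. There are 200 camera calls.

### The job

Take the hand rake and comb its teeth across the white grooved tray, just above the ridges, so that all three metal rods turn parallel and settle down into the grooves; comb again if a rod is still lying across. Move the rods with the rake only, never with the gripper, and do not press the rake hard onto the tray. Then stand the rake back upright on its teeth in the middle of its grey mat, and leave the timer and the two bottles undisturbed.

Things in the scene. Friction and masses are not known exactly. Their poses are not given: they have to be found in the camera images.
- tray: White grooved tray, fixed, 182 (x) x 210 (y) x 44 mm. Origin: centre of its underside, on the bench. Grooves run along its x axis: nine V-grooves, 22 mm apart (y = -88, -66 ... 66, 88 mm), between rounded ridges whose tops are 24 mm above the origin. The groove ends are closed by 36 mm high walls at x = +-88 mm (170 mm clear between them).
- tray_stop (a point): Middle of the top edge of the tray's tall stop: the 44 mm high, 6 mm thick wall at y = +102 mm of the tray. Axes as the tray's.
- tray_lip (a point): Middle of the top edge of the tray's low side: the 24 mm high, 6 mm thick wall at y = -102 mm of the tray, level with the ridge tops, so that the rake can enter over it and comb towards the stop, its bar along the grooves. Axes as the tray's.
- rod_1_center (a point): Centre of rod 1 of three alike plain polished steel-coloured rods that slide easily, 14 mm in diameter, 130 mm long, about 54 g; x axis along the rod. At the start it lies askew on the ridge tops (centre 31 mm above the tray's origin, about 35 degrees from the grooves). Settled in a groove, its centre is about 16 mm above the tray's origin and its top 1 mm below the ridge tops.
- rod_2_center (a point): Centre of rod 2 of three alike plain polished steel-coloured rods that slide easily, 14 mm in diameter, 130 mm long, about 54 g; x axis along the rod. At the start it lies askew on the ridge tops (centre 31 mm above the tray's origin, about 35 degrees from the grooves). Settled in a groove, its centre is about 16 mm above the tray's origin and its top 1 mm below the ridge tops.
- rod_3_center (a point): Centre of rod 3 of three alike plain polished steel-coloured rods that slide easily, 14 mm in diameter, 130 mm long, about 54 g; x axis along the rod. At the start it lies askew on the ridge tops (centre 31 mm above the tray's origin, about 35 degrees from the grooves). Settled in a groove, its centre is about 16 mm above the tray's origin and its top 1 mm below the ridge tops.
- rake_grip (a point): Centre of the hand rake's handle, an upright wooden block 34 (x) x 24 (y) mm, grasped across its 24 mm; it reaches from 35 mm below this point to 26 mm above. Under it an aluminium head bar 140 (x) x 36 (y) mm, top 35 mm and underside 49 mm below this point. z up, x along the bar; the same either way round. The rake is 111 mm tall, about 180 g, and stands on its teeth on the mat.
- rake_teeth (a point): Middle between the rake's tooth tips, 85 mm straight below the handle's centre. Two rows of five flat-tipped teeth, 8 mm thick, at y = -13 and +13 mm of the rake, 30 mm apart along x and spanning 128 mm. Axes as the rake's. With the tips 2 to 3 mm above the ridge tops they push lying rods and pass over settled ones. A rod can be pinched as it drops in; backing off 10 mm frees it.
- mat: Flat grey mat, fixed to the bench, 170 (x) x 100 (y) x 4 mm thick, on which the rake stands. Origin: centre of its underside (on the bench). It lies straight ahead of the robot, or to the right (swapped with the timer). A 350 mm high shaker fills the bench beyond: its near corner is 0.50 m ahead and 0.20 m right of the robot; pass it on the robot's side.
- timer: Small white bench timer with three buttons, 66 x 62 x 22 mm, loose bystander; origin at the centre of its underside.
- reagent_bottle: Reagent bottle with blue cap, 56 mm across, 110 mm tall, loose bystander; origin at the centre of its underside.
- dropper_bottle: Brown dropper bottle, 33 mm across, 104 mm tall, loose bystander; origin at the centre of its underside.
There are look-alikes about, which are no part of the job. There is more than one size of the part that bears rake_grip; the job needs the smaller. Leave any red look-alike of the part that bears rod_1_center alone.

How it is judged:
By the outcome, as a careful person would: the job done as asked, in the order asked, and still so for the second after the job is handed in, with the robot touching nothing.
It also fails if it takes over 58 s, if anything falls off the work surface, if the arm or the gripper's body presses on something with over 40 N, if the wrist force passes 120 N, or if a joint passes its speed limit or range.

## Working session

There is one attempt and no reset: what is moved stays moved. The work goes in short steps, Python scripts to look and compute and a tool call to move; the robot and the scene stay as the last step left them, time stands still between calls to the robot, and variables do not carry over. Pictures are saved under pics/ and viewed, at most 10 in all, crops included, and the job is handed in when it is done.

Besides the shell and the picture viewer there is one more tool, called after ">>>" as name(argument=value, ...) on one line, values as JSON. carry_out: Moves the arm, as the interface text tells. Its arguments: {"type":"object","properties":{"travel":{"type":"array"},"twist":{"type":"array"},"grip":{"type":"number"},"force":{"type":"number"}},"required":["travel","twist"]}

```bash
mkdir -p pics
cat > h.py <<'E'
import numpy as np, cv2
from scipy.spatial.transform import Rotation as R
from plant import manip
def pose(c,st=None):
    if 'mount' in c:
        M=np.array(c['mount']);T=np.eye(4);T[:3,:3]=R.from_quat(st['orientation']).as_matrix();T[:3,3]=st['position'];return T@M
    T=np.eye(4);a=np.array(c['attitude'])
    T[:3,:3]=a if a.shape==(3,3) else R.from_quat(a).as_matrix();T[:3,3]=c['position'];return T
def cloud(c,st=None):
    K=np.array(c['intrinsics']);d=c['depth'];v,u=np.mgrid[:384,:512]
    P=np.stack([(u-K[0,2])/K[0,0]*d,(v-K[1,2])/K[1,1]*d,d],-1)
    T=pose(c,st);W=P@T[:3,:3].T+T[:3,3];W[d==0]=np.nan;return W
def cap(n):
    st=manip.state();c=manip.capture(n);return c,cloud(c,st),st
E
python3 - <<'E'
from h import *
ims=[]
for n in('scene','side'):
    c,W,st=cap(n);ims.append(c['frame'])
    print(n,c['position'],c['attitude'])
    for t in('tray','rod_1_center','rake_grip','mat','timer','reagent_bottle','dropper_bottle'):
        for r in manip.cut_out(c,t)[:5]:
            w=W[r['pixels']];w=w[~np.isnan(w[:,0])]
            if len(w)==0: continue
            print(t,round(r['p'],2),r['rect'],len(w),'med',np.median(w,0).round(3),'lo',np.percentile(w,3,0).round(3),'hi',np.percentile(w,97,0).round(3))
    cv2.imwrite(f'pics/{n}.png',cv2.resize(c['frame'],(800,600)))
print(manip.state())
E
```

```text
scene [0.36854028 0.7324931  1.17901481] [-0.05082219  0.9588862  -0.27874758  0.01594193]
tray 0.92 [200.7, 229.9, 279.0, 312.9] 3552 med [0.459 0.281 0.015] lo [0.371 0.166 0.002] hi [0.548 0.374 0.042]
tray 0.55 [255.3, 186.5, 274.4, 207.4] 324 med [ 0.422 -0.002  0.017] lo [ 0.39  -0.035  0.004] hi [0.453 0.028 0.023]
rod_1_center 0.77 [225.5, 244.5, 269.2, 264.8] 228 med [0.453 0.22  0.035] lo [0.396 0.183 0.006] hi [0.498 0.25  0.04 ]
rod_1_center 0.73 [258.2, 336.3, 292.2, 377.9] 296 med [0.332 0.497 0.011] lo [ 0.298  0.448 -0.002] hi [0.368 0.548 0.016]
rod_1_center 0.66 [217.4, 259.8, 258.2, 281.2] 188 med [0.466 0.261 0.036] lo [0.416 0.229 0.029] hi [0.519 0.293 0.041]
rake_grip 0.89 [249.1, 97.5, 289.0, 123.9] 532 med [ 0.427 -0.344  0.053] lo [ 0.364 -0.424 -0.001] hi [ 0.496 -0.334  0.114]
rake_grip 0.6 [315.8, 99.3, 348.2, 153.1] 811 med [ 0.198 -0.298  0.069] lo [ 0.144 -0.397 -0.002] hi [ 0.239 -0.23   0.153]
mat 0.69 [246.7, 117.8, 293.9, 135.3] 743 med [ 0.417 -0.333  0.004] lo [ 0.343 -0.374 -0.002] hi [ 0.505 -0.295  0.032]
mat 0.68 [251.6, 100.1, 287.9, 123.9] 
[... 1890 characters left out ...]
oint_positions': array([-1.24901988,  0.39835344,  0.04511675,  1.53661371, -0.01870333,
        1.20688946, -0.05065827]), 'joint_vel': array([ 0.00062433, -0.00011982,  0.00078822, -0.00060164,  0.00013388,
       -0.00089539,  0.00011837]), 'effort': array([ 2.21886548e-04, -4.74963212e+01,  1.36291310e+00, -2.54510415e+01,
        1.15959212e-02,  1.05336381e-03, -4.81608012e-06]), 'position': array([0.26549714, 0.59333651, 0.25037105]), 'orientation': array([2.08791471e-01, 9.77960181e-01, 7.67883607e-05, 2.06518143e-05]), 'force': array([0.04393669, 0.05482764, 0.05202634]), 'torque': array([-0.00376157, -0.04375674, -0.00690857]), 'finger_force': 0.0, 'finger_gap': 1.0012141102727259}
```

View pics/scene.png

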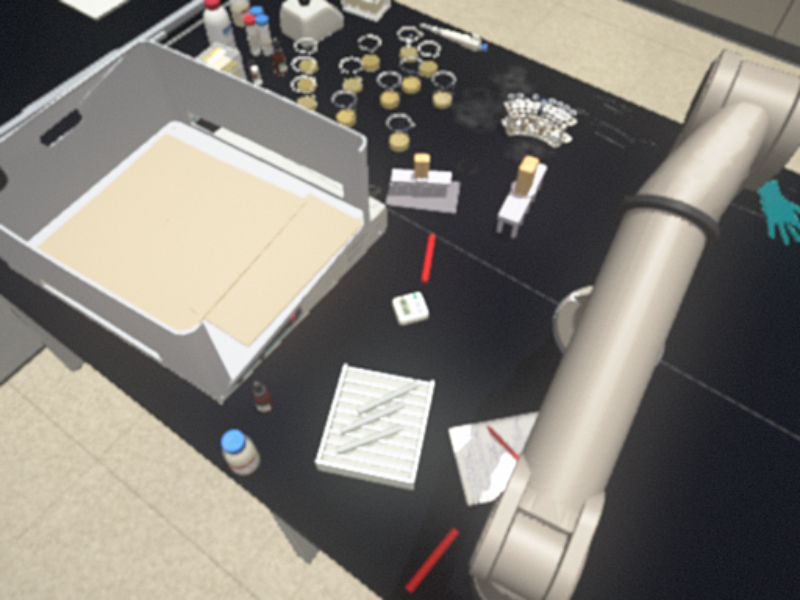

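View pics/side.png

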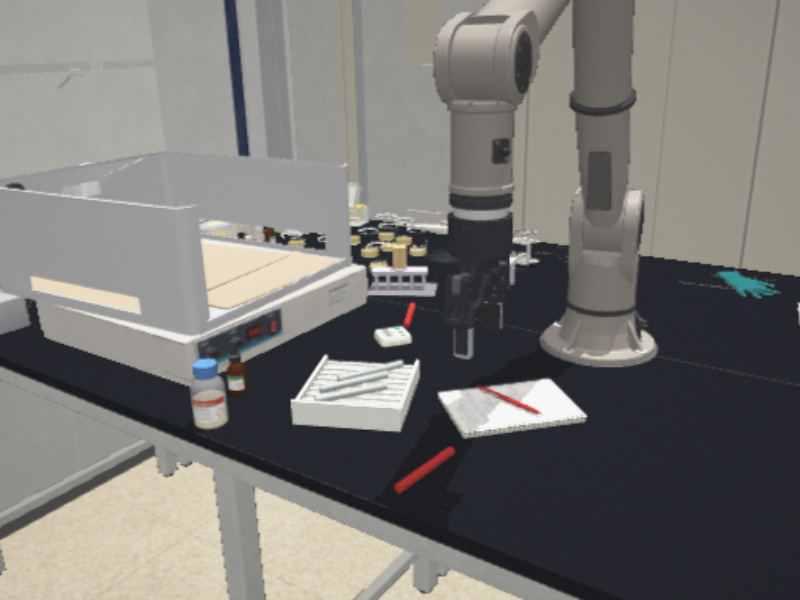

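Run:
```python
from h import *
def rect(W,x,y,z):
    m=(W[...,0]>x[0])&(W[...,0]<x[1])&(W[...,1]>y[0])&(W[...,1]<y[1])&(W[...,2]>z[0])&(W[...,2]<z[1])
    p=W[m]; r=cv2.minAreaRect((p[:,:2]*1000).astype(np.float32)); print(len(p),r,p.mean(0).round(3))
cs=[]
for n in('scene','side'):
    c,W,st=cap(n);cs.append(c)
    print(n);
    print('bar');rect(W,(.33,.53),(-.45,-.28),(.055,.075))
    print('handle');rect(W,(.33,.53),(-.45,-.28),(.085,.13))
    print('mat');rect(W,(.3,.53),(-.45,-.26),(.0025,.012))
    print('tray');rect(W,(.34,.6),(.13,.4),(.012,.06))
    print('traywalls');rect(W,(.34,.6),(.13,.34),(.031,.05))
    print('stop');rect(W,(.34,.6),(.33,.4),(.039,.05))
    print('big');rect(W,(.1,.3),(-.45,-.15),(.05,.09));print('bigh');rect(W,(.1,.3),(-.45,-.15),(.11,.2))
a=cv2.resize(cs[0]['frame'][80:180,230:370],(700,500),interpolation=cv2.INTER_CUBIC)
cv2.imwrite('pics/crop.png',a)
```

```text
scene
bar
102 ((453.4576721191406, -342.8179626464844), (181.0113067626953, 67.5050277709961), 19.989368438720703) [ 0.439 -0.341  0.06 ]
handle
90 ((429.016357421875, -351.239990234375), (29.583877563476562, 28.889867782592773), 5.26822566986084) [ 0.429 -0.347  0.106]
mat
543 ((414.40301513671875, -355.3935546875), (228.24986267089844, 189.6580047607422), 0.22537875175476074) [ 0.416 -0.337  0.005]
tray
2798 ((459.587158203125, 266.73175048828125), (211.92616271972656, 182.65162658691406), 83.90701293945312) [0.461 0.273 0.026]
traywalls
781 ((457.70648193359375, 255.12353515625), (187.2042694091797, 182.24269104003906), 84.3220443725586) [0.461 0.259 0.036]
stop
154 ((469.0146484375, 350.71734619140625), (45.845458984375, 180.08729553222656), 85.07586669921875) [0.467 0.368 0.043]
big
425 ((190.50112915039062, -318.6675109863281), (197.36912536621094, 53.932796478271484), 69.8424072265625) [ 0.197 -0.288  0.069]
bigh
174 ((190.03094482421875, -318.4911193847656), (51.56941223144531, 32.32701873779297), 67.30707550048828) [ 0.192 -0.31   0.141]
side
bar
69 ((432.272705078125, -343.
[... 314 characters left out ...]
3183594), 7.101375102996826) [ 0.423 -0.34   0.004]
tray
2692 ((461.8336181640625, 268.00982666015625), (220.79830932617188, 182.93104553222656), 83.9998779296875) [0.462 0.291 0.028]
traywalls
670 ((460.2955627441406, 253.470458984375), (189.8372344970703, 182.88992309570312), 83.9742660522461) [0.464 0.264 0.036]
stop
190 ((470.6409912109375, 356.5086364746094), (37.30382537841797, 180.12855529785156), 84.28807830810547) [0.472 0.37  0.043]
big
26 ((148.7644805908203, -378.7694396972656), (60.18803024291992, 11.920135498046875), 83.47160339355469) [ 0.149 -0.377  0.063]
bigh
0 ((0.0, 0.0), (0.0, 0.0), 0.0) [nan nan nan]<stdin>:4: RuntimeWarning: Mean of empty slice.
  ret = um.true_divide(
```

View pics/crop.png

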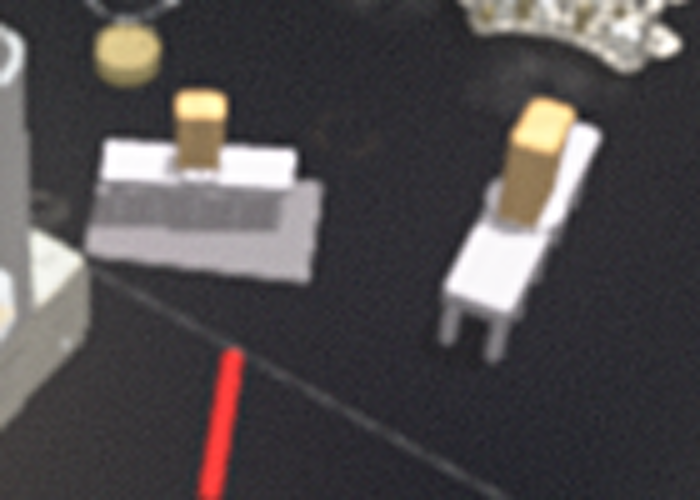

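```bash
cat >> h.py <<'E'
def go(*pts,yaw=None,dyaw=0):
    """world waypoints -> rows in tool units; dyaw = world deg of yaw change first (info)"""
    st=manip.state();p=np.array(st['position']);A=R.from_quat(st['orientation'])
    A=R.from_euler('z',dyaw,degrees=True)*A
    for q in pts:
        d=A.inv().apply(np.array(q)-p)/.06;n=int(np.ceil(max(np.abs(d).max(),np.linalg.norm(d))/.98));print(q,'units',d.round(3),'rows',n,'each',(d/n).round(3));p=np.array(q)
E
python3 - <<'E'
from h import *
c,W,st=cap('wrist');print(np.array(c['mount']).round(3))
go((.44,.2,.25),(.415,-.1,.25),(.425,-.29,.25),dyaw=28)
E
```

```text
[[ 0.001 -0.948 -0.319  0.082]
 [ 1.     0.001  0.001  0.   ]
 [-0.    -0.319  0.948 -0.123]
 [ 0.     0.     0.     1.   ]]
(0.44, 0.2, 0.25) units [-2.456e+00 -6.738e+00  5.000e-03] rows 8 each [-0.307 -0.842  0.001]
(0.415, -0.1, 0.25) units [ 7.55e-01 -4.96e+00 -1.00e-03] rows 6 each [ 0.126 -0.827 -0.   ]
(0.425, -0.29, 0.25) units [ 0.049 -3.171 -0.   ] rows 4 each [ 0.012 -0.793 -0.   ]
```

>>> carry_out(travel=[[0,0,0],[0,0,0],[0,0,0],[0,0,0]], twist=[-0.9,-0.9,-0.9,-0.8])

```text
time: 1.45
position: [0.2655, 0.5933, 0.2504]
orientation: [-0.036, 0.999, 0.0, 0.0]
force: [0.1, -0.0, -0.2]
finger_gap: 1.0
finger_force: 0.0
```

>>> carry_out(travel=[[-0.31,-0.84,0],[-0.31,-0.84,0],[-0.31,-0.84,0],[-0.31,-0.84,0],[-0.31,-0.84,0]], twist=[0,0,0,0,0])

```text
time: 2.08
position: [0.3761, 0.3466, 0.2506]
orientation: [-0.034, 0.999, 0.0, 0.0]
force: [0.7, 1.4, 0.4]
finger_gap: 1.001
finger_force: 0.0
```

>>> carry_out(travel=[[-0.31,-0.84,0],[-0.31,-0.84,0],[-0.31,-0.84,0],[0.13,-0.83,0],[0.13,-0.83,0]], twist=[0,0,0,0,0])

```text
time: 2.7
position: [0.4327, 0.0989, 0.2505]
orientation: [-0.034, 0.999, 0.0, 0.0]
force: [1.1, -0.7, -0.7]
finger_gap: 1.002
finger_force: 0.0
```

>>> carry_out(travel=[[0.13,-0.83,0],[0.13,-0.83,0],[0.13,-0.83,0],[0.13,-0.83,0],[0,0,0]], twist=[0,0,0,0,0])

```text
time: 3.32
position: [0.4142, -0.104, 0.2507]
orientation: [-0.03, 1.0, -0.0, 0.0]
force: [-0.2, 0.5, 0.7]
finger_gap: 1.003
finger_force: 0.0
```

>>> carry_out(travel=[[0,-0.8,0],[0,-0.8,0],[0,-0.8,0],[0,-0.6,0],[0,0,0]], twist=[0,0,0,0,0])

```text
time: 3.95
position: [0.4271, -0.2817, 0.2503]
orientation: [-0.032, 0.999, -0.001, -0.0]
force: [-0.2, 0.8, -0.3]
finger_gap: 1.003
finger_force: 0.0
```

Run:
```python
from h import *
c,W,st=cap('wrist')
print(R.from_quat(st['orientation']).as_matrix().round(3)[:,:2].T, st['position'])
def rect(z,y=(-.45,-.25),x=(.3,.55)):
    m=(W[...,0]>x[0])&(W[...,0]<x[1])&(W[...,1]>y[0])&(W[...,1]<y[1])&(W[...,2]>z[0])&(W[...,2]<z[1])
    p=W[m]; print(len(p),cv2.minAreaRect((p[:,:2]*1000).astype(np.float32)),p[:,2].mean())
rect((.047,.06));rect((.107,.125));rect((.002,.009),(-.42,-.26))
for t in('mat','rake_grip'):
  for r in manip.cut_out(c,t)[:2]:
    w=W[r['pixels']];w=w[~np.isnan(w[:,0])]
    print(t,r['p'],r['rect'],cv2.minAreaRect((w[:,:2]*1000).astype(np.float32)))
cv2.imwrite('pics/w1.png',c['frame'])
```

```text
[[-0.998 -0.064  0.   ]
 [-0.064  0.998 -0.001]] [ 0.42708591 -0.28165418  0.2503343 ]
3692 ((460.62554931640625, -337.600830078125), (208.9933624267578, 88.83338928222656), 27.630294799804688) 0.05366641370388277
1047 ((429.8295593261719, -354.0133972167969), (34.32320022583008, 24.20104217529297), 2.086580276489258) 0.11347161190564643
6956 ((420.6168212890625, -335.1830749511719), (123.07276153564453, 176.4231719970703), 86.89521026611328) 0.003597596058106366
mat 0.77 [151.0, 67.2, 243.7, 221.3] ((424.42864990234375, -347.1545104980469), (100.20975494384766, 171.8326873779297), 86.9308090209961)
rake_grip 0.87 [149.4, 94.7, 209.9, 226.6] ((443.0762939453125, -367.3632507324219), (165.9241485595703, 66.27914428710938), 0.8225175142288208)
```

View pics/w1.png

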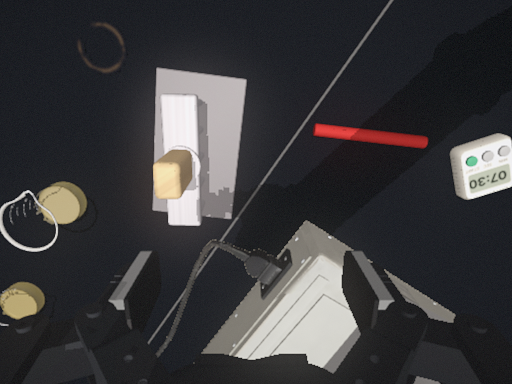

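Run:
```python
from h import *
c,W,st=cap('wrist')
r=manip.cut_out(c,'rake_grip')[0]
for z in((.045,.06),(.100,.125)):
    w=W[r['pixels']];w=w[(w[:,2]>z[0])&(w[:,2]<z[1])&(w[:,1]>-.4)&(w[:,0]<.52)]
    print(len(w),cv2.minAreaRect((w[:,:2]*1000).astype(np.float32)),w[:,2].mean())
go((.430,-.353,.25),(.430,-.353,.089),dyaw=-1.5)
```

```text
3530 ((429.6812744140625, -353.3296813964844), (139.39437866210938, 37.87758255004883), 2.609764337539673) 0.05347983466014983
1161 ((429.8213195800781, -353.9895935058594), (34.13481903076172, 24.373777389526367), 2.5190670490264893) 0.11254148707728527
(0.43, -0.353, 0.25) units [ 0.017 -1.253  0.   ] rows 2 each [ 0.009 -0.626  0.   ]
(0.43, -0.353, 0.089) units [ 1.000e-03 -4.000e-03  2.683e+00] rows 3 each [ 0.    -0.001  0.894]
```

>>> carry_out(travel=[[0.02,-0.62,0],[0,-0.63,0],[0,0,0.5],[0,0,0.5],[0,0,0]], twist=[0.14,0,0,0,0])

```text
time: 4.82
position: [0.4296, -0.3522, 0.1883]
orientation: [-0.025, 1.0, 0.002, -0.002]
force: [0.2, -0.5, 0.6]
finger_gap: 0.997
finger_force: 0.0
```

Run:
```python
from h import *
s=manip.state();print(R.from_quat(s['orientation']).as_matrix().round(3)[:,:2].T);go((.4297,-.3535,.09))
```

```text
[[-0.999 -0.05   0.004]
 [-0.05   0.999  0.004]]
(0.4297, -0.3535, 0.09) units [-0.006 -0.027  1.639] rows 2 each [-0.003 -0.013  0.819]
```

>>> carry_out(travel=[[0,-0.03,0.5],[0,0,0.5],[0,0,0.4],[0,0,0.24],[0,0,0]], twist=[0,0,0,0,0])

```text
time: 5.45
position: [0.4308, -0.356, 0.092]
orientation: [-0.025, 1.0, 0.0, -0.0]
force: [0.5, -0.5, -1.2]
finger_gap: 1.0
finger_force: 0.0
```

>>> carry_out(travel=[[0,0,0],[0,0,0],[0,0,0],[0,0,0],[0,0,0]], twist=[0,0,0,0,0], grip=-1, force=70)

```text
time: 6.08
position: [0.4306, -0.3566, 0.0923]
orientation: [-0.024, 1.0, -0.0, 0.0]
force: [-0.5, 0.4, 3.3]
finger_gap: 0.274
finger_force: 69.0
```

>>> carry_out(travel=[[0,0,-0.4],[0,0,-0.7],[0,0,-0.8],[0,0,-0.7],[0,0,0]], twist=[0,0,0,0,0])

```text
time: 6.7
position: [0.4316, -0.3579, 0.2508]
orientation: [-0.024, 1.0, -0.002, 0.003]
force: [-0.0, -0.2, -2.0]
finger_gap: 0.27
finger_force: 69.1
```

Run:
```python
from h import *
s=manip.state();print(s['position'],s['force'],s['finger_gap'])
go((.395,-.22,.25),(.405,0,.25),(.446,.12,.25))
```

```text
[ 0.43164539 -0.35789728  0.25075977] [-0.0362906  -0.21267541 -1.95626776] 0.27018734887084267
(0.395, -0.22, 0.25) units [4.990e-01 2.325e+00 2.000e-03] rows 3 each [0.166 0.775 0.001]
(0.405, 0, 0.25) units [-0.343  3.654 -0.01 ] rows 4 each [-0.086  0.914 -0.003]
(0.446, 0.12, 0.25) units [-0.779  1.965 -0.002] rows 3 each [-0.26   0.655 -0.001]
```

>>> carry_out(travel=[[0.25,0.5,0],[0.25,0.6,0],[0,0.6,0],[0,0.63,0],[-0.07,0.73,0]], twist=[0,0,0,0,0])

```text
time: 7.32
position: [0.3942, -0.1729, 0.2462]
orientation: [-0.024, 1.0, 0.0, -0.001]
force: [1.0, 1.8, -1.1]
finger_gap: 0.272
finger_force: 69.2
```

>>> carry_out(travel=[[-0.07,0.73,0],[-0.07,0.73,0],[-0.07,0.73,0],[-0.07,0.73,0],[-0.26,0.65,0]], twist=[0,0,0,0,0])

```text
time: 7.95
position: [0.4159, 0.0425, 0.2461]
orientation: [-0.025, 1.0, -0.0, -0.002]
force: [0.9, -1.0, -1.1]
finger_gap: 0.277
finger_force: 69.2
```

>>> carry_out(travel=[[-0.26,0.65,0],[-0.26,0.65,0],[0,0,0],[0,0,0],[0,0,0]], twist=[0,0,0.5,0.57,0])

```text
time: 8.57
position: [0.4439, 0.1204, 0.2461]
orientation: [0.05, 0.999, -0.001, -0.002]
force: [0.1, 0.6, -1.4]
finger_gap: 0.272
finger_force: 69.5
```

```bash
cat >> h.py <<'E'
tc=np.array([.460,.267]);ty=np.radians(-6.0)
tx=np.array([np.cos(ty),np.sin(ty)]);tyv=np.array([-np.sin(ty),np.cos(ty)])
def tr(a,b): return tc+a*tx+b*tyv
def rods(c,W):
    for r in manip.cut_out(c,'rod_1_center')[:8]:
        w=W[r['pixels']];w=w[~np.isnan(w[:,0])]
        if len(w)<10: continue
        q=np.stack([(w[:,:2]-tc)@tx,(w[:,:2]-tc)@tyv],1)*1000
        m=np.abs(np.median(q,0))
        if m[0]>100 or m[1]>120: continue
        k=w[:,2]>.018;q=q[k] if k.sum()>10 else q
        print('rod',round(r['p'],2),np.round(r['rect']),[np.round(x,1) for x in cv2.minAreaRect(q.astype(np.float32))],'z',np.percentile(w[:,2],[50,90]).round(4))
def trayfit(W):
    m=(W[...,0]>.34)&(W[...,0]<.6)&(W[...,1]>.13)&(W[...,1]<.4)&(W[...,2]>.012)&(W[...,2]<.06)
    print('tray',cv2.minAreaRect((W[m][:,:2]*1000).astype(np.float32)))
def where():
    s=manip.state();M=R.from_quat(s['orientation']).as_matrix();p=np.array(s['position'])
    print('TCP',p.round(4),'tray xy',((p[:2]-tc)@tx).round(4),((p[:2]-tc)@tyv).round(4),'rake yaw',np.degrees(np.arctan2(-M[0,1],M[1,1])).round(2),'F',np.round(s['force'],1),'gap',round(s['finger_gap'],3),'t',s['time'])
E
python3 - <<'E'
from h import *
where()
go((*tr(0,-.145),.25),(*tr(0,-.145),.1148))
ims=[]
for n in('scene','wrist'):
    c,W,s=cap(n);rods(c,W);ims.append(c)
    trayfit(W)
a=cv2.resize(ims[0]['frame'][210:340,170:300],(600,600),interpolation=cv2.INTER_CUBIC)
b=cv2.resize(ims[1]['frame'],(512,384));cv2.imwrite('pics/a.png',a);cv2.imwrite('pics/b.png',b)
E
```

```text
TCP [0.4439 0.1204 0.2461] tray xy -0.0007 -0.1475 rake yaw -5.72 F [ 0.1  0.6 -1.4] gap 0.272 t 8.575
(np.float64(0.44484337282619024), np.float64(0.12279432517160041), 0.25) units [-0.011  0.042 -0.065] rows 1 each [-0.011  0.042 -0.065]
(np.float64(0.44484337282619024), np.float64(0.12279432517160041), 0.1148) units [-0.007  0.004  2.253] rows 3 each [-0.002  0.001  0.751]
rod 0.69 [227. 247. 269. 267.] [array([-10.2, -53. ]), array([128.8,  18.4]), np.float64(37.1)] z [0.036  0.0389]
tray ((459.5174255371094, 266.8187255859375), (211.8435516357422, 182.4683380126953), 83.96582794189453)
rod 0.77 [301. 104. 374. 200.] [array([-10.6, -53. ]), array([129.6,  15.9]), np.float64(39.7)] z [0.0364 0.0378]
tray ((459.69012451171875, 266.6214599609375), (210.5734100341797, 182.12673950195312), 84.12728881835938)
```

View pics/b.png

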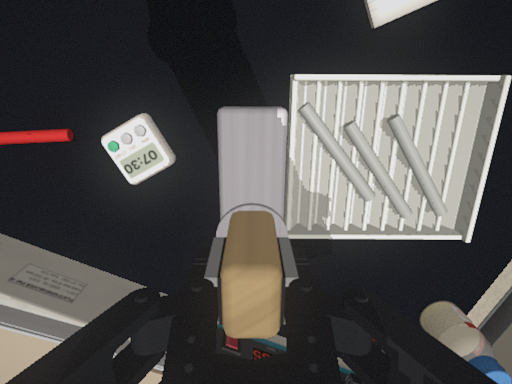

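>>> carry_out(travel=[[0,0,0.6],[0,0,0.7],[0,0,0.5],[0,0,0.2],[0,0,0]], twist=[0,0,0.03,0,0])

```text
time: 9.4
position: [0.445, 0.1205, 0.1277]
orientation: [0.052, 0.999, -0.0, -0.0]
force: [0.1, 0.4, -1.5]
finger_gap: 0.273
finger_force: 69.4
```

Run:
```python
from h import *
where();go((*tr(-.003,-.145),.1148),(*tr(-.003,0),.1148))
s=manip.state();print(R.from_quat(s['orientation']).as_matrix().round(4)[:,2])
```

```text
TCP [0.445  0.1205 0.1277] tray xy 0.0004 -0.1472 rake yaw -6.01 F [ 0.1  0.4 -1.5] gap 0.273 t 9.4
(np.float64(0.44185980714008544), np.float64(0.12310791056140338), 0.1148) units [0.057 0.037 0.215] rows 1 each [0.057 0.037 0.215]
(np.float64(0.4570164343138952), np.float64(0.267313585389803), 0.1148) units [ 1.000e-03  2.417e+00 -1.000e-03] rows 3 each [ 0.     0.806 -0.   ]
[-8.e-04 -4.e-04 -1.e+00]
```

>>> carry_out(travel=[[0.05,0.04,0.1],[0,0,0.11],[0,0,0]], twist=[0,0,0])

```text
time: 9.78
position: [0.4422, 0.1234, 0.1152]
orientation: [0.052, 0.999, -0.0, -0.0]
force: [0.3, -0.7, -1.1]
finger_gap: 0.272
finger_force: 69.4
```

Run:
```python
from h import *
where()
c,W,s=cap('wrist')
q=np.stack([(W[...,:2]-tc)@tx,(W[...,:2]-tc)@tyv],-1)
m=(q[...,0]>-.09)&(q[...,0]<.09)&(q[...,1]>-.19)&(q[...,1]<-.115)&(W[...,2]>.05)&(W[...,2]<.1)&(np.abs(q[...,0])>.03)
print(np.percentile(W[m][:,2],[10,50,90]), cv2.minAreaRect((q[m]*1000).astype(np.float32)))
t=(np.abs(q[...,0])<.09)&(q[...,1]>-.105)&(q[...,1]<-.099); print('lip z',np.percentile(W[t][:,2],[50,80]))
c,W,s=cap('side')
q=np.stack([(W[...,:2]-tc)@tx,(W[...,:2]-tc)@tyv],-1)
m=(np.abs(q[...,0])<.09)&(q[...,1]>-.17)&(q[...,1]<-.125)&(W[...,2]>.005)
print('side z range at rake',np.percentile(W[m][:,2],[1,5,50]))
```

```text
TCP [0.4422 0.1234 0.1152] tray xy -0.0027 -0.1447 rake yaw -6.01 F [ 0.3 -0.7 -1.1] gap 0.272 t 9.775
[0.07552351 0.07664114 0.07751686] ((-3.8965301513671875, -144.12225341796875), (36.078758239746094, 138.67269897460938), 89.8330078125)
lip z [0.15601892 0.1688054 ]
side z range at rake [0.03170148 0.04311497 0.34951914]
```

>>> carry_out(travel=[[0,0.12,0],[0,0.12,0],[0,0.12,0],[0,0.1,0],[0,0.1,0]], twist=[0,0,0,0,0])

```text
time: 10.5
position: [0.4459, 0.1572, 0.1153]
orientation: [0.052, 0.999, 0.0, -0.0]
force: [-0.6, -0.8, -1.5]
finger_gap: 0.277
finger_force: 69.5
```

>>> carry_out(travel=[[0,0.1,0],[0,0.1,0],[0,0.1,0],[0,0.1,0],[0,0.1,0]], twist=[0,0,0,0,0])

```text
time: 11.12
position: [0.4492, 0.187, 0.1153]
orientation: [0.053, 0.999, 0.0, 0.0]
force: [-0.0, 0.1, -1.3]
finger_gap: 0.273
finger_force: 69.5
```

>>> carry_out(travel=[[0,0.1,0],[0,0.1,0],[0,0.1,0],[0,0.1,0],[0,0.1,0]], twist=[0,0,0,0,0])

```text
time: 11.75
position: [0.4523, 0.2169, 0.1153]
orientation: [0.053, 0.999, 0.0, 0.0]
force: [0.2, -0.4, -2.0]
finger_gap: 0.27
finger_force: 69.4
```

Run:
```python
from h import *
where()
for n in('scene','wrist','side'):
    c,W,s=cap(n);print(n);rods(c,W)
    cv2.imwrite(f'pics/{n}_2.png',c['frame'])
```

```text
TCP [0.4523 0.2169 0.1153] tray xy -0.0024 -0.0507 rake yaw -6.02 F [ 0.2 -0.4 -2. ] gap 0.27 t 11.75
scene
rod 0.63 [200. 231. 280. 313.] [array([-0.9,  0. ]), array([182.5, 212.9]), np.float64(0.2)] z [0.0163 0.0361]
rod 0.51 [220. 262. 264. 270.] [array([  2.9, -24.8]), array([123.6,  18.9]), np.float64(1.2)] z [0.0276 0.0326]
wrist
rod 0.9 [283. 115. 301. 247.] [array([-15.5, -23.3]), array([102.3,  16. ]), np.float64(0.8)] z [0.0219 0.023 ]
rod 0.59 [298. 117. 388. 278.] [array([-6.3, 17.2]), array([129. ,  16.1]), np.float64(26.8)] z [0.0364 0.0377]
side
rod 0.36 [203. 244. 250. 258.] [array([-0.7, 35.4]), array([134.8,  54.1]), np.float64(45.0)] z [0.0344 0.0387]
```

>>> carry_out(travel=[[0,0.1,0],[0,0.1,0],[0,0.1,0],[0,0.1,0],[0,0.1,0]], twist=[0,0,0,0,0])

```text
time: 12.68
position: [0.4554, 0.2467, 0.1153]
orientation: [0.052, 0.999, 0.0, -0.0]
force: [0.2, -0.0, -1.9]
finger_gap: 0.274
finger_force: 69.4
```

>>> carry_out(travel=[[0,0.1,0],[0,0.1,0],[0,0.1,0],[0,0.1,0],[0,0.1,0]], twist=[0,0,0,0,0])

```text
time: 13.3
position: [0.4586, 0.2765, 0.1153]
orientation: [0.053, 0.999, 0.0, 0.0]
force: [-0.6, -0.1, -2.5]
finger_gap: 0.273
finger_force: 69.4
```

Run:
```python
from h import *
where()
for n in('scene','wrist'):
    c,W,s=cap(n);print(n);rods(c,W)
    cv2.imwrite(f'pics/{n}_3.png',c['frame'])
```

```text
TCP [0.4586 0.2765 0.1153] tray xy -0.0023 0.0093 rake yaw -6.03 F [-0.6 -0.1 -2.5] gap 0.273 t 13.3
scene
rod 0.55 [200. 232. 278. 315.] [array([-1.2,  0.5]), array([181.2, 211.4]), np.float64(0.0)] z [0.0163 0.0366]
wrist
rod 0.85 [194. 119. 216. 244.] [array([-13. , -18.3]), array([20.9, 96.1]), np.float64(90.0)] z [0.0215 0.0229]
```

View pics/wrist_3.png

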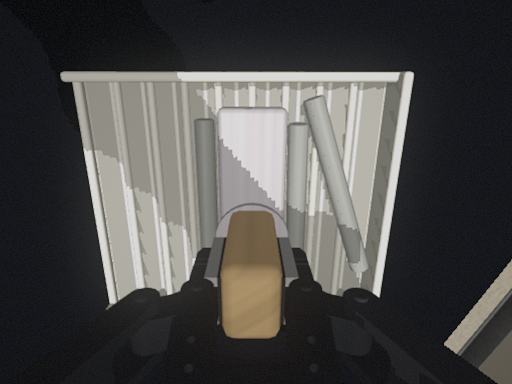

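>>> carry_out(travel=[[0,0.1,0],[0,0.1,0],[0,0.1,0],[0,0.1,0],[0,0.1,0]], twist=[0,0,0,0,0])

```text
time: 14.12
position: [0.4617, 0.3064, 0.1153]
orientation: [0.052, 0.999, 0.0, 0.0]
force: [0.2, 0.4, -1.9]
finger_gap: 0.274
finger_force: 69.4
```

Run:
```python
from h import *
where()
for n in('scene','side','wrist'):
    c,W,s=cap(n);print(n);rods(c,W)
    cv2.imwrite(f'pics/{n}_4.png',c['frame'])
```

```text
TCP [0.4617 0.3064 0.1153] tray xy -0.0024 0.0394 rake yaw -6.02 F [ 0.2  0.4 -1.9] gap 0.274 t 14.125
scene
rod 0.39 [220. 262. 264. 270.] [array([  2.5, -22.5]), array([ 13.6, 124. ]), np.float64(89.3)] z [0.0215 0.0252]
side
wrist
rod 0.67 [150. 120. 183. 286.] [array([  3.7, -20.9]), array([129.7,  15.3]), np.float64(0.1)] z [0.0214 0.0227]
```

View pics/wrist_4.png

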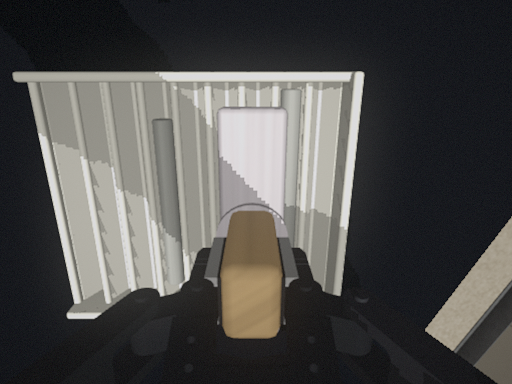

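>>> carry_out(travel=[[0,0.1,0],[0,0.1,0],[0,0.1,0],[0,0.1,0],[0,0.08,0]], twist=[0,0,0,0,0])

```text
time: 15.05
position: [0.4647, 0.3352, 0.1153]
orientation: [0.052, 0.999, 0.0, 0.0]
force: [-0.1, -0.1, -1.2]
finger_gap: 0.269
finger_force: 69.4
```

>>> carry_out(travel=[[0,-0.1,0],[0,-0.1,0],[0,0,-0.3],[0,0,-0.8],[0,0,-0.6]], twist=[0,0,0,0,0])

```text
time: 15.68
position: [0.4642, 0.3228, 0.2206]
orientation: [0.053, 0.999, 0.001, 0.001]
force: [1.0, -0.2, -1.9]
finger_gap: 0.272
finger_force: 69.5
```

>>> carry_out(travel=[[0,-0.5,-0.5],[0,-0.8,0],[0,-0.8,0],[0,-0.5,0],[0,0,0]], twist=[0,0,0,0,0])

```text
time: 16.3
position: [0.4473, 0.1644, 0.2488]
orientation: [0.055, 0.998, 0.001, 0.001]
force: [0.2, 0.6, -0.8]
finger_gap: 0.272
finger_force: 69.6
```

Run:
```python
from h import *
where()
for n in('scene','wrist'):
    c,W,s=cap(n);print(n);rods(c,W)
    cv2.imwrite(f'pics/{n}_5.png',c['frame'])
```

```text
TCP [0.4473 0.1644 0.2488] tray xy -0.0019 -0.1034 rake yaw -6.34 F [ 0.2  0.6 -0.8] gap 0.272 t 16.3
scene
rod 0.44 [221. 260. 263. 271.] [array([  2.5, -22. ]), array([124.2,  13.3]), np.float64(0.2)] z [0.0218 0.0245]
rod 0.22 [223. 199. 273. 230.] [array([  -2.8, -101.8]), array([ 39.1, 140.1]), np.float64(89.7)] z [0.2096 0.2142]
wrist
rod 0.82 [310. 104. 325. 218.] [array([  3.4, -22.8]), array([129.9,  13.5]), np.float64(0.1)] z [0.0214 0.0229]
rod 0.68 [216. 104. 291. 338.] [array([  7.1, -92.4]), array([164.,  49.]), np.float64(8.3)] z [0.2134 0.2709]
```

View pics/wrist_5.png

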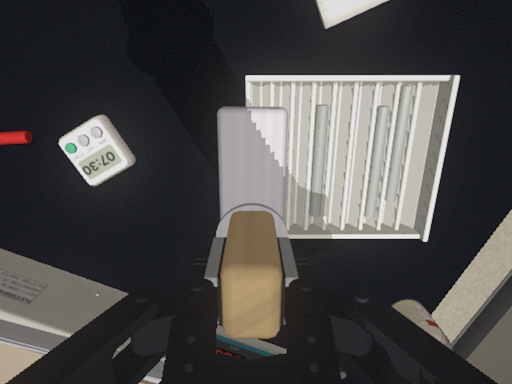

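Run:
```python
from h import *
c,W,s=cap('wrist')
q=np.stack([(W[...,:2]-tc)@tx,(W[...,:2]-tc)@tyv],-1)*1000
for x0 in(-45,0,35):
  print(x0,[(y,float((1000*np.median(W[...,2][(abs(q[...,0]-x0)<20)&(abs(q[...,1]-y)<1.5)])).round(1))) for y in range(-30,100,4)])
d,_,_=(None,None,None)
print('target grip z');go((.41,0,.25),(.40,-.22,.25),(.4244,-.347,.25),dyaw=-3.1+6.3)
```

```text
-45 [(-30, 17.4), (-26, 21.3), (-22, 22.1), (-18, 20.7), (-14, 17.9), (-10, 23.2), (-6, 10.5), (-2, 4.3), (2, 5.7), (6, 12.8), (10, 23.2), (14, 22.0), (18, 7.8), (22, 4.0), (26, 9.1), (30, 17.2), (34, 23.2), (38, 19.6), (42, 22.2), (46, 21.7), (50, 16.2), (54, 23.0), (58, 18.9), (62, 21.4), (66, 22.4), (70, 21.0), (74, 18.5), (78, 23.4), (82, nan), (86, nan), (90, 6.3), (94, 12.9), (98, 29.6)]
0 [(-30, 17.2), (-26, 21.3), (-22, 22.7), (-18, 21.1), (-14, 17.6), (-10, 23.2), (-6, 10.0), (-2, 4.5), (2, 5.9), (6, 12.6), (10, 23.1), (14, 22.1), (18, 7.6), (22, 3.9), (26, 9.3), (30, 17.2), (34, 23.4), (38, 19.4), (42, 22.2), (46, 22.3), (50, 17.0), (54, 22.7), (58, 18.9), (62, 21.4), (66, 22.3), (70, 21.0), (74, 18.5), (78, 23.1), (82, nan), (86, nan), (90, 6.1), (94, 13.0), (98, 29.9)]
35 [(-30, 17.1), (-26, 21.4), (-22, 22.5), (-18, 20.9), (-14, 17.5), (-10, 23.3), (-6, 10.8), (-2, 4.3), (2, 5.9), (6, 12.4), (10, 23.1), (14, 22.2), (18, 7.2), (22, 3.8), (26, 9.1), (30, 17.4), (34, 23.2), (38, 19.5), (42, 22.2), (46, 22.1), (50, 18.8), (54, 22.8), (58, 18.9), (62, 21.3), (66, 22.5), (70, 21.0), (74, 18.1), (78, 23.5), (82, nan), (86, nan), (90, 6.2), (94, 12.8), (98, 30.0)]
target grip z
(0.41, 0, 0.25) units [ 0.485 -2.838 -0.041] rows 3 each [ 0.162 -0.946 -0.014]
(0.4, -0.22, 0.25) units [-8.00e-03 -3.67e+00 -3.00e-03] rows 4 each [-0.002 -0.918 -0.001]
(0.4244, -0.347, 0.25) units [-5.070e-01 -2.095e+00 -1.000e-03] rows 3 each [-0.169 -0.698 -0.   ]
  return _methods._mean(a, axis=axis, dtype=dtype,
  ret = ret.dtype.type(ret / rcount)
```

>>> carry_out(travel=[[0.1,-0.6,0],[0.15,-0.75,0],[0.15,-0.75,0],[0.08,-0.74,0],[0,-0.75,0]], twist=[-0.4,0,0,0,0])

```text
time: 17.18
position: [0.4057, -0.0463, 0.2475]
orientation: [0.024, 1.0, 0.0, 0.0]
force: [1.6, 0.7, -2.1]
finger_gap: 0.271
finger_force: 69.5
```

>>> carry_out(travel=[[0,-0.75,0],[0,-0.75,0],[0,-0.75,0],[0,-0.67,0],[0,0,0]], twist=[0,0,0,0,0])

```text
time: 17.8
position: [0.397, -0.2235, 0.2477]
orientation: [0.027, 1.0, -0.001, 0.0]
force: [0.2, 1.2, -2.1]
finger_gap: 0.271
finger_force: 69.5
```

Run:
```python
from h import *
where();go((.4254,-.347,.25),(.4254,-.347,.105))
```

```text
TCP [ 0.397  -0.2235  0.2477] tray xy -0.0114 -0.4944 rake yaw -3.11 F [ 0.2  1.2 -2.1] gap 0.271 t 17.8
(0.4254, -0.347, 0.25) units [-0.585 -2.03  -0.034] rows 3 each [-0.195 -0.677 -0.011]
(0.4254, -0.347, 0.105) units [1.000e-03 5.000e-03 2.417e+00] rows 3 each [0.    0.002 0.806]
```

>>> carry_out(travel=[[-0.1,-0.7,0],[-0.2,-0.7,0],[-0.28,-0.63,0],[0,0,0.5],[0,0,0]], twist=[0,0,0,0,0])

```text
time: 18.42
position: [0.4256, -0.3415, 0.2149]
orientation: [0.024, 1.0, 0.002, -0.003]
force: [0.6, 1.2, -2.4]
finger_gap: 0.276
finger_force: 69.8
```

Run:
```python
from h import *
where();go((.4254,-.347,.105))
c,W,s=cap('wrist')
for t in('mat',):
  for r in manip.cut_out(c,t)[:2]:
    w=W[r['pixels']];w=w[(w[:,2]<.012)]
    print(r['p'],r['rect'],cv2.minAreaRect((w[:,:2]*1000).astype(np.float32)))
```

```text
TCP [ 0.4256 -0.3415  0.2149] tray xy 0.0294 -0.6088 rake yaw -2.71 F [ 0.6  1.2 -2.4] gap 0.276 t 18.425
(0.4254, -0.347, 0.105) units [-0.011 -0.097  1.832] rows 2 each [-0.006 -0.049  0.916]
0.66 [192.5, 77.1, 295.5, 234.3] ((422.558837890625, -346.847900390625), (102.34095764160156, 168.473876953125), 87.36311340332031)
```

>>> carry_out(travel=[[0,0,0.6],[0,0,0.6],[0,0,0.5],[0,0,0],[0,0,0]], twist=[0,0,0,0,0])

```text
time: 19.15
position: [0.4272, -0.3445, 0.1171]
orientation: [0.024, 1.0, -0.001, 0.001]
force: [-0.6, -0.3, -2.5]
finger_gap: 0.27
finger_force: 69.9
```

Run:
```python
from h import *
where();go((.425,-.347,.0925))
```

```text
TCP [ 0.4272 -0.3445  0.1171] tray xy 0.0313 -0.6116 rake yaw -2.77 F [-0.6 -0.3 -2.5] gap 0.27 t 19.15
(0.425, -0.347, 0.0925) units [ 0.036 -0.043  0.41 ] rows 1 each [ 0.036 -0.043  0.41 ]
```

>>> carry_out(travel=[[0.04,-0.04,0.1],[0,0,0.13],[0,0,0.1],[0,0,0.05],[0,0,0]], twist=[0.05,0,0,0,0])

```text
time: 19.77
position: [0.4233, -0.3465, 0.0924]
orientation: [0.028, 1.0, -0.0, 0.0]
force: [-0.7, 1.3, -1.3]
finger_gap: 0.27
finger_force: 70.2
```

>>> carry_out(travel=[[0,0,0.01],[0,0,0]], twist=[0,0])

```text
time: 20.02
position: [0.4234, -0.3465, 0.0923]
orientation: [0.028, 1.0, 0.0, 0.0]
force: [-1.1, 1.5, 4.3]
finger_gap: 0.273
finger_force: 70.8
```

>>> carry_out(travel=[[0,0,0],[0,0,0],[0,0,0],[0,0,0],[0,0,0]], twist=[0,0,0,0,0], grip=1)

```text
time: 20.65
position: [0.4233, -0.3464, 0.0918]
orientation: [0.028, 1.0, 0.0, 0.0]
force: [-0.2, 0.4, -0.3]
finger_gap: 1.002
finger_force: 0.0
```

>>> carry_out(travel=[[0,0,-0.3],[0,0,-0.6],[0,0,-0.8],[0,0,-0.9],[0,0,0]], twist=[0,0,0,0,0])

```text
time: 21.28
position: [0.4252, -0.349, 0.2534]
orientation: [0.028, 1.0, -0.002, 0.005]
force: [-0.2, 0.3, 0.4]
finger_gap: 1.0
finger_force: 0.0
```

>>> carry_out(travel=[[0,0.7,0],[0,0.5,0],[0,0,0],[0,0,0],[0,0,0]], twist=[0,0,0,0,0])

```text
time: 21.9
position: [0.4269, -0.2757, 0.2479]
orientation: [0.029, 1.0, -0.0, -0.0]
force: [0.0, -0.1, -0.1]
finger_gap: 0.997
finger_force: 0.0
```

Run:
```python
from h import *
where()
c,W,s=cap('wrist');cv2.imwrite('pics/w9.png',c['frame'])
r=manip.cut_out(c,'rake_grip')[0]
for z in((.045,.06),(.100,.125)):
    w=W[r['pixels']];w=w[(w[:,2]>z[0])&(w[:,2]<z[1])&(w[:,1]>-.4)&(w[:,0]<.52)]
    print(len(w),cv2.minAreaRect((w[:,:2]*1000).astype(np.float32)),w[:,2].mean())
r=manip.cut_out(c,'mat')[0];w=W[r['pixels']];w=w[(w[:,2]<.012)];print('mat',cv2.minAreaRect((w[:,:2]*1000).astype(np.float32)))
c,W,s=cap('scene');rods(c,W)
q=np.stack([(W[...,:2]-tc)@tx,(W[...,:2]-tc)@tyv],-1)*1000
m=(abs(q[...,0])<70)&(abs(q[...,1])<94);print('max z in tray',np.percentile(W[m][:,2],[95,99,100]))
for t in('timer','reagent_bottle','dropper_bottle'):
    r=manip.cut_out(c,t);
    if r: print(t,r[0]['rect'],np.nanmedian(W[r[0]['pixels']],0).round(3))
```

```text
TCP [ 0.4269 -0.2757  0.2479] tray xy 0.0238 -0.5432 rake yaw -3.34 F [ 0.  -0.1 -0.1] gap 0.997 t 21.9
3504 ((422.11767578125, -344.700439453125), (37.76716613769531, 138.60821533203125), 86.74421691894531) 0.05344005779214772
1156 ((422.944091796875, -345.5430603027344), (24.367942810058594, 34.42308044433594), 87.39837646484375) 0.11254430963627308
mat ((424.2103271484375, -347.29345703125), (100.76799774169922, 171.4420928955078), 86.87051391601562)
rod 0.5 [220. 258. 263. 268.] [array([  4.3, -21.5]), array([126.7,  20.6]), np.float64(3.9)] z [0.0208 0.0238]
max z in tray [0.02515315 0.02713229 0.02952252]
timer [253.7, 187.7, 275.3, 208.0] [ 0.421 -0.001  0.018]
reagent_bottle [144.2, 275.2, 166.7, 306.6] [0.689 0.372 0.078]
dropper_bottle [163.1, 244.7, 177.5, 265.4] [0.68  0.252 0.051]
```

View pics/w9.png

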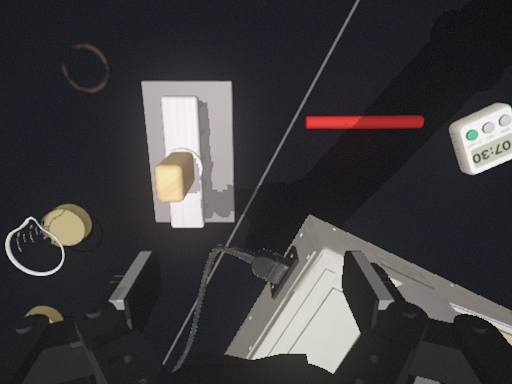

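The rake stands upright at pixel (180,160), within 2–3 mm of the mat's centre. All three rods are down in the grooves, and the timer and bottles have not moved.

```bash
python3 -c "
from plant import manip
print(manip.sign_off())"
```

```text
the job is handed in; nothing more can be done
None
```

The job is handed in after about 22 s of robot time: one pass of the rake settled all three rods in the grooves, the rake stands upright within 3 mm of the mat's centre, and the timer and both bottles were not disturbed.

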